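Reset a tripped heating plate

TASK

The heating plate under the shallow porcelain dish has tripped. Reach a fingertip into the square well in front of that plate, press the sunken reset key fully down and keep it down for about two seconds; then let go and push that same station's slide switch, just left of its well as seen from the robot, all the way towards the plate to turn it on. Leave the other stations' keys and switches, the vessels and the things on the bench where they are, pick nothing up, and finish clear of everything.

Things in the scene. Friction and masses are not known exactly. Their poses are not given: they have to be found in the camera images.
- plate_left (a point): centre of the top face of the left (+y) heating plate: grey disc 100 mm across, its top 22 mm above the blue deck (102 mm above the bench). Axes are the bank's: x away from the bank's front edge, y to the left along the row, z up. Plates are 140 mm apart along the row
- well_left (a point): centre of the mouth of the left (+y) station's square well, level with the deck (80 mm above the bench): 46 x 46 mm opening with straight sides along the bank's x and y, 32 mm deep to its floor, thin steel trim. It lies in front of its own plate, 120 mm nearer the front edge and 30 mm to the right of the plate's centre. Axes are the bank's. The well is roomy enough for the closed tips of a gripper but nothing wider
- keytop_left (a point): centre of the top of the left (+y) station's reset key: pale round key 20 mm across, upright in the middle of its well, its top 22 mm below the deck when released; moves down with the key
- key_left (a joint): how far the left (+y) reset key is pressed down, m: 0 released, 0.006 fully down at its stop; it springs back. Takes about 1.5 N to start and 4.5 N to hold fully down
- paddle_left (a point): centre of the top of the left (+y) station's slide-switch paddle: pale block 10 mm (bank x) by 20 mm (bank y), standing 16 mm above the deck on a dark track, 64 mm to the left of its well's centre line. It stands near the front end of its track at the start (off). This point moves with it and its axes are the bank's
- switch_left (a joint): travel of the left (+y) slide switch, m, along the bank's x (away from the bank's front edge, towards the plate): 0 to 0.006 is off, 0.024 is fully on, at its stop. Rubs with about 1.5 N and stays where it is left
- plate_middle (a point): centre of the top face of the middle heating plate: grey disc 100 mm across, its top 22 mm above the blue deck (102 mm above the bench). Axes are the bank's: x away from the bank's front edge, y to the left along the row, z up. Plates are 140 mm apart along the row
- well_middle (a point): centre of the mouth of the middle station's square well, level with the deck (80 mm above the bench): 46 x 46 mm opening with straight sides along the bank's x and y, 32 mm deep to its floor, thin steel trim. It lies in front of its own plate, 120 mm nearer the front edge and 30 mm to the right of the plate's centre. Axes are the bank's. The well is roomy enough for the closed tips of a gripper but nothing wider
- keytop_middle (a point): centre of the top of the middle station's reset key: pale round key 20 mm across, upright in the middle of its well, its top 22 mm below the deck when released; moves down with the key
- key_middle (a joint): how far the middle reset key is pressed down, m: 0 released, 0.006 fully down at its stop; it springs back. Takes about 1.5 N to start and 4.5 N to hold fully down
- paddle_middle (a point): centre of the top of the middle station's slide-switch paddle: pale block 10 mm (bank x) by 20 mm (bank y), standing 16 mm above the deck on a dark track, 64 mm to the left of its well's centre line. It stands near the front end of its track at the start (off). This point moves with it and its axes are the bank's
- switch_middle (a joint): travel of the middle slide switch, m, along the bank's x (away from the bank's front edge, towards the plate): 0 to 0.006 is off, 0.024 is fully on, at its stop. Rubs with about 1.5 N and stays where it is left
- plate_right (a point): centre of the top face of the right (-y) heating plate: grey disc 100 mm across, its top 22 mm above the blue deck (102 mm above the bench). Axes are the bank's: x away from the bank's front edge, y to the left along the row, z up. Plates are 140 mm apart along the row
- well_right (a point): centre of the mouth of the right (-y) station's square well, level with the deck (80 mm above the bench): 46 x 46 mm opening with straight sides along the bank's x and y, 32 mm deep to its floor, thin steel trim. It lies in front of its own plate, 120 mm nearer the front edge and 30 mm to the right of the plate's centre. Axes are the bank's. The well is roomy enough for the closed tips of a gripper but nothing wider
- keytop_right (a point): centre of the top of the right (-y) station's reset key: pale round key 20 mm across, upright in the middle of its well, its top 22 mm below the deck when released; moves down with the key
- key_right (a joint): how far the right (-y) reset key is pressed down, m: 0 released, 0.006 fully down at its stop; it springs back. Takes about 1.5 N to start and 4.5 N to hold fully down
- paddle_right (a point): centre of the top of the right (-y) station's slide-switch paddle: pale block 10 mm (bank x) by 20 mm (bank y), standing 16 mm above the deck on a dark track, 64 mm to the left of its well's centre line. It stands near the front end of its track at the start (off). This point moves with it and its axes are the bank's
- switch_right (a joint): travel of the right (-y) slide switch, m, along the bank's x (away from the bank's front edge, towards the plate): 0 to 0.006 is off, 0.024 is fully on, at its stop. Rubs with about 1.5 N and stays where it is left
- bank: blue metal heater bank fixed to the bench, 240 mm (x) by 440 mm (y), deck 80 mm high, three stations in a row along y; its front edge, with black knobs, faces the robot, 120 mm before the origin. Origin at the centre of its underside, x away from the front edge, y to the left
- dish: shallow bowl-shaped white porcelain dish, the lowest and widest of the three vessels, 86 mm across and 28 mm high, standing loose on one of the three plates: it marks the station to work on. Origin at the centre of its underside
- beaker: tall white porcelain beaker, slightly tapered, 56 mm across the rim and 72 mm high, loose on another plate. Origin at the centre of its underside
- flask: conical glass flask, 68 mm across the foot and 84 mm high, loose on the remaining plate. Origin at the centre of its underside
- collar: black plastic ring 90 mm across and 28 mm high, lying loose on the bench to the left of the bank. Origin at the centre of its underside
- spatula: flat-bladed steel spatula with a wooden handle, about 200 mm long, lying loose on the bench to the right of the bank. Origin under the point where handle meets blade, near its middle
Mind the look-alikes: they are no part of the job. What is shaped like the collar but orange is not meant. What is shaped like the dish but yellow is not meant.

How it is judged:
On the way, in this order (a step that is already met when the one before it is completed fails the run):
1. the reset key in front of the plate with the dish is held fully down for a second (((horizontal distance between dish and plate_left below 0.035 m and value of joint key_left above 0.005 m) or (horizontal distance between dish and plate_middle below 0.035 m and value of joint key_middle above 0.005 m) or (horizontal distance between dish and plate_right below 0.035 m and value of joint key_right above 0.005 m))), for 1 s.
2. the slide switch of that same station is pushed fully on (((horizontal distance between dish and plate_left below 0.035 m and value of joint switch_left above 0.0205 m) or (horizontal distance between dish and plate_middle below 0.035 m and value of joint switch_middle above 0.0205 m) or (horizontal distance between dish and plate_right below 0.035 m and value of joint switch_right above 0.0205 m))), for 0.2 s.
At the end, for the whole second after the job is handed in: The dish station's slide switch is fully on (beyond 20.5 of 24 mm) after its key was held down (5 of 6 mm) for a second; all keys released, other switches under 10 mm, vessels upright within 15 mm and ring and spatula within 20 mm of their starts, all at rest (((horizontal distance between dish and plate_left below 0.035 m and value of joint switch_left above 0.0205 m and value of joint each of switch_middle, switch_right below 0.01 m) or (horizontal distance between dish and plate_middle below 0.035 m and value of joint switch_middle above 0.0205 m and value of joint each of switch_left, switch_right below 0.01 m) or (horizontal distance between dish and plate_right below 0.035 m and value of joint switch_right above 0.0205 m and value of joint each of switch_left, switch_middle below 0.01 m)) and value of joint each of key_left, key_middle, key_right below 0.0015 m and distance of each of dish, beaker, flask from where it was at the start of the episode below 0.015 m and distance of each of collar, spatula from where it was at the start of the episode below 0.02 m and angle between each of dish, beaker, flask's own z axis and vertical below 0.15 rad and linear speed of each of dish, beaker, flask, collar, spatula below 0.02 m/s); the robot touches nothing.
It fails at once if a reset key of another station is pressed ((horizontal distance between dish and plate_left above 0.06 m and value of joint key_left above 0.003 m) or (horizontal distance between dish and plate_middle above 0.06 m and value of joint key_middle above 0.003 m) or (horizontal distance between dish and plate_right above 0.06 m and value of joint key_right above 0.003 m)).
It fails at once if the slide switch of another station is pushed ((horizontal distance between dish and plate_left above 0.06 m and value of joint switch_left above 0.01 m) or (horizontal distance between dish and plate_middle above 0.06 m and value of joint switch_middle above 0.01 m) or (horizontal distance between dish and plate_right above 0.06 m and value of joint switch_right above 0.01 m)).
It fails at once if a vessel on the plates is shifted by more than 15 mm, lifted or tipped (distance of any of dish, beaker, flask from where it was at the start of the episode above 0.015 m or angle between any of dish, beaker, flask's own z axis and vertical above 0.2 rad).
It fails at once if the ring or the spatula on the bench is moved by more than 20 mm or lifted (distance of any of collar, spatula from where it was at the start of the episode above 0.02 m).
It also fails if it takes over 45 s, if anything falls off the work surface, if the arm or the gripper's body presses on something with over 40 N, if the wrist force passes 120 N, or if a joint passes its speed limit or range.

ROBOT

A 6-joint arm with a two-finger parallel gripper is mounted at the origin on the work surface. World frame = base frame: x ahead of the robot, y to its left, z up, the work surface at z = 0. Lengths are in m, angles in rad, forces in N, time in s.
With the tool pointing down it reaches from about 0.25 to 0.775 m from the base axis. Payload 4 kg.
Tool frame: the origin (TCP) lies between the finger pads; the fingertips stand 8 mm ahead of it and the grasp point (between the pads) lies 11 mm behind it (env.nose_length is the z of the fingertips in the tool frame, in m); z points along the fingers, y is the line along which they close (so a half turn about z gives the same grasp; the last joint's range is limited). The gripper opens to 85 mm and grips with 20 to 120 N. Pads are 22 mm wide; open, the fingers measure 114 mm over their backs; the gripper's body (76 mm by 85 mm) begins 54 mm behind the grasp point. The pads swing forward as they close: fully open they stand 13 mm farther back than shut.
Start: joints at [-1.413, 0.087, 1.371, -0, 1.684, -0.103], TCP at [0.142, -0.531, 0.239] pointing down, gripper open.
Joint ranges: [-3.1, 3.1], [-0.76, 2.03], [0.27, 2.55], [-1.08, 4.22], [0.17, 2.65], [-2.57, 2.57]. Speed limits (rad/s): [2.79, 2.79, 3.14, 3.14, 3.14, 3.14].

INTERFACE

Orientations are given as a rotation vector (axis times angle).
In Python, from station import env gives the robot as it stands.
- The arm moves only by the shell command python3 -m creep 'ROWS' [OPENING] [FORCE]. ROWS is JSON, a list of rows, each a list of 4 numbers: the shift along the tool's x, y, z in units of 30 mm (1.0 is 30 mm), then the turn about the tool's z in units of 2 rad (1.0 is 2 rad). In form: [[dx, dy, dz, roll], ...]. A call has 1 to 20 rows; each row shifts and turns the commanded pose from where the row before left it, along the tool's axes as they then stand; what a row does not reach is not made up. A row lasts 1/10 s, in which the tool goes at most 50 mm and 8.59 degrees, less where a joint would pass 70% of its speed; a pose out of reach is approached as far as the arm can. A call with a number of a shift or a turn outside -1 to 1 is refused whole. A call with a gripper value outside its range is refused whole. OPENING is the gripper's target within -1 to 1 (shut at 1, half-way at 0, fully open at -1), set as the call begins (- or left out, the last holds). The fingers move at their own pace and stop on an object; FORCE is the grip in N (left out, the last holds). Time passes only in rows, so rows that do not move let the fingers close. It gives the time, the measured TCP pose, the force, the opening and the grip force at its end, in the units of the state.
- env.get_obs(): the state, without advancing time (a new reading comes with each control period).
- env.read_camera(name): name is "scene" or "side" or "wrist"; returns the picture (384x512x3 uint8, blue, green, red); there is no depth.
- env.calibration(name): a dict with "fx", "fy", "cx", "cy" (pixels), "dist" ([k1, k2, p1, p2, k3] as OpenCV has them; the pictures are not rectified), "eye" and "rotation" of the camera in the world. Camera axes: x right, y up, looking along -z (the intrinsics and any distortion apply to the point x, -y, -z); pixel columns grow to the right and rows downward; lengths in m; the calibration is good to about 2 mm. A picture is of the moment at which its call begins: read the wrist's pose just before it. calibration takes no time and is no camera call; for the wrist camera it gives the pose at the moment of the call.
- env.hand_in(): hands the job in; it is judged then, once.
The state is a dict: "t": time; "qpos": joint angles; "dq": joint speeds; "joint_torque": joint torques, N m; "tool_pos": TCP position; "orientation": TCP orientation; "ft_force": force on the tool from outside, world axes, zero at the start; "moment": the same for the moment, N m; "width": opening from 0.0 (shut) to 1.0 (fully open); "grip_force": force on a finger pad.
Only numpy, scipy, OpenCV 4.12 (cv2) and the standard library are available. Lean on these libraries where they do the work, as an engineer would, in place of code of your own. Each camera call takes 0.05 s, during which the arm holds its last target. There are 200 camera calls.

## Working session

There is one attempt and no reset: what is moved stays moved. The work goes in short steps, Python scripts to look and compute and a shell command to move; the robot and the scene stay as the last step left them, time stands still between calls to the robot, and variables do not carry over. Pictures are saved under pics/ and viewed, at most 10 in all, crops included, and the job is handed in when it is done.

```bash
mkdir -p pics; ls; python3 - <<'E'
from station import env
import cv2
for n in ("scene","side"):
    cv2.imwrite(f"pics/{n}0.png",env.read_camera(n))
    print(n,env.calibration(n))
o=env.get_obs();print(o['t'],o['tool_pos'],o['orientation'],env.nose_length,o['ft_force'])
E
```

```text
pics
scene {'fx': 398.3525733000786, 'fy': 398.3525733000786, 'cx': 256.6634983046809, 'cy': 193.9050887969544, 'dist': array([-0.06738828,  0.        ,  0.        ,  0.        ,  0.        ]), 'eye': array([1.61197608, 0.21157264, 0.92837196]), 'rotation': array([0.65466938, 0.75648984, 1.60295455])}
side {'fx': 391.02867450228814, 'fy': 391.02867450228814, 'cx': 259.42415668007675, 'cy': 190.08644634839865, 'dist': array([-0.13786389,  0.        ,  0.        ,  0.        ,  0.        ]), 'eye': array([0.58679424, 1.10656092, 1.12071124]), 'rotation': array([-0.01027191,  1.22198195,  2.88294087])}
0.1 [ 0.14174363 -0.53098508  0.23824115] [-3.11295252e+00 -4.08214880e-01  1.21026835e-04] 0.008 [ 0.38809047  0.26718746 -0.55569112]
```

View pics/scene0.png

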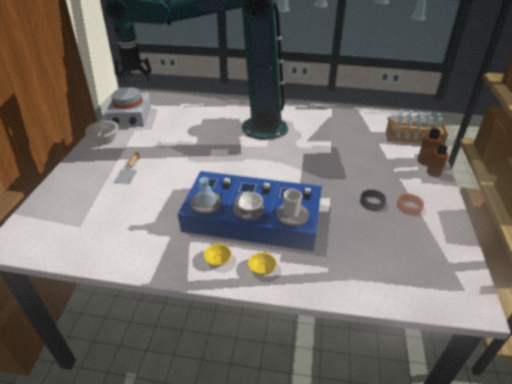

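View pics/side0.png

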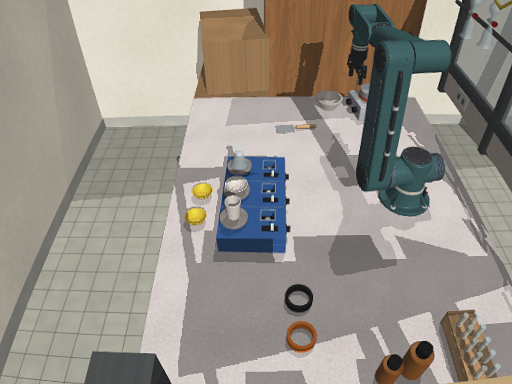

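Scene picture: robot at the top, so the bank is seen from behind, with the flask (205,200), dish (248,205) and beaker (291,203) on it, and two yellow dishes (217,255) and (262,264) on the bench. Side picture: flask (238,163), white dish (236,187), beaker (233,210). Candidates for "dish": the white one on the middle plate, the two yellow ones (look-alikes), and a grey bowl at (330,100) that isn't on the bank. I choose the middle plate and will check it in a close crop.

```bash
cat > h.py <<'E'
import numpy as np, cv2
from scipy.spatial.transform import Rotation as R
from station import env
def ray(c,uv):
    K=np.array([[c['fx'],0,c['cx']],[0,c['fy'],c['cy']],[0,0,1]])
    p=cv2.undistortPoints(np.array(uv,float).reshape(-1,1,2),K,c['dist'])[:,0]
    d=np.c_[p[:,0],-p[:,1],-np.ones(len(p))]
    return R.from_rotvec(c['rotation']).apply(d)
def onz(c,uv,z):
    d=ray(c,uv); return c['eye']+d*((z-c['eye'][2])/d[:,2])[:,None]
def proj(c,P):
    K=np.array([[c['fx'],0,c['cx']],[0,c['fy'],c['cy']],[0,0,1]])
    q=R.from_rotvec(c['rotation']).inv().apply(np.atleast_2d(P)-c['eye'])*[1,-1,-1]
    return cv2.projectPoints(q,np.zeros(3),np.zeros(3),K,c['dist'])[0][:,0]
E
python3 - <<'E'
import cv2,numpy as np
from h import *
im=cv2.imread('pics/side0.png')
cv2.imwrite('pics/side_crop.png',cv2.resize(im[145:260,205:305],None,fx=5,fy=5,interpolation=cv2.INTER_CUBIC))
c=env.calibration('side')
# dark-blue bank bright top: front edge
print(onz(c,[[236,187],[268,187],[269,215],[268,164]],.08).round(3))
E
```

```text
[[ 0.68   0.012  0.08 ]
 [ 0.557  0.015  0.08 ]
 [ 0.556  0.16   0.08 ]
 [ 0.553 -0.123  0.08 ]]
```

View pics/side_crop.png

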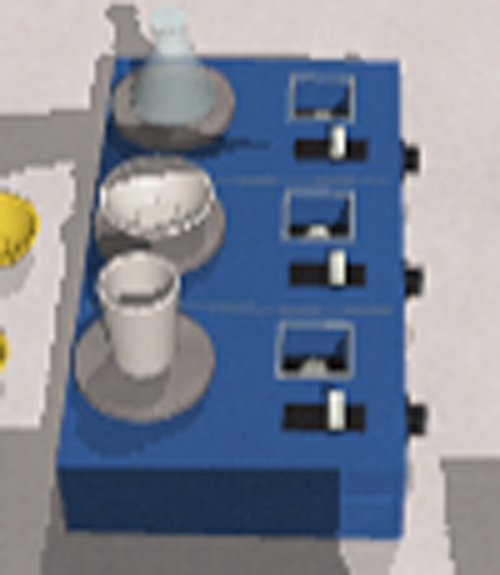

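The crop shows the white dish on the middle plate at (160,205). Its well is at about (319,214), with the paddle beside it at (338,265). The beaker and flask stand on the other two plates.

```bash
python3 - <<'E'
import numpy as np
from h import *
c=env.calibration('side')
f=lambda L:(np.array(L,float)+.5)/5-.5+[205,145]
C=onz(c,f([[400,62],[405,467],[60,467],[118,60]]),.08);print('deck FR FL BL BR',C.round(4).tolist())
for n,q in dict(L=[[280,323],[353,323],[352,376],[276,376]],M=[[288,190],[354,190],[353,241],[284,241]],R=[[292,77],[354,77],[353,119],[290,119]]).items():
    P=onz(c,f(q),.08);print(n,P.mean(0).round(4),np.linalg.norm(np.roll(P,-1,0)-P,axis=1).round(3))
P=onz(c,f([[338,256]]),.096);print('paddle',P.round(4))
P=onz(c,f([[159,195]]),.13);print('dish rim',P.round(4))
E
```

```text
deck FR FL BL BR [[0.4827, -0.1668, 0.08], [0.5024, 0.267, 0.08], [0.7376, 0.2637, 0.08], [0.7199, -0.1741, 0.08]]
L [0.5611 0.1575 0.08  ] [0.053 0.052 0.054 0.052]
M [0.5545 0.0181 0.08  ] [0.052 0.057 0.052 0.057]
R [ 0.5492 -0.1216  0.08  ] [0.052 0.053 0.051 0.053]
paddle [[0.5425 0.0789 0.096 ]]
dish rim [[0.6749 0.0466 0.13  ]]
```

```bash
python3 -m creep '[[0,0,0,0.038],[0,0,0,0.038],[0,0,0,0.038],[0,0,0,0.038]]' 1 20; python3 -m creep '[[0.65,-0.95,0,0],[0.65,-0.95,0,0],[0.65,-0.95,0,0],[0.65,-0.95,0,0],[0.65,-0.95,0,0],[0.65,-0.95,0,0],[0.65,-0.95,0,0],[0.65,-0.95,0,0],[0.65,-0.95,0,0],[0.65,-0.95,0,0],[0.65,-0.95,0,0],[0.65,-0.95,0,0],[0.65,-0.95,0,0],[0.65,-0.95,0,0],[0.65,-0.95,0,0],[0,0,0,0],[0,0,0,0]]'
python3 - <<'E'
from h import *
o=env.get_obs();c=env.calibration('wrist');im=env.read_camera('wrist')
cv2.imwrite('pics/w1.png',im)
M=R.from_rotvec(o['orientation']).as_matrix();print(o['tool_pos'].round(4),M.round(3).tolist())
print(c['eye'],proj(c,[[.555,.018,.08]]))
E
```

```text
t: 0.5
tool_pos: [0.1418, -0.5311, 0.2386]
orientation: [-3.139, 0.073, 0.0]
ft_force: [-0.4, 0.9, -0.8]
width: 0.331
grip_force: 0.0
t: 2.2
tool_pos: [0.4524, -0.1164, 0.2387]
orientation: [3.141, -0.065, -0.002]
ft_force: [0.6, -0.0, 0.5]
width: -0.0
grip_force: 0.0
[ 0.4524 -0.1164  0.2387] [[0.999, -0.041, -0.002], [-0.041, -0.999, -0.0], [-0.002, 0.0, -1.0]]
[ 0.52943144 -0.11970481  0.3736377 ] [[96.08459685 67.53080521]]
```

View pics/w1.png

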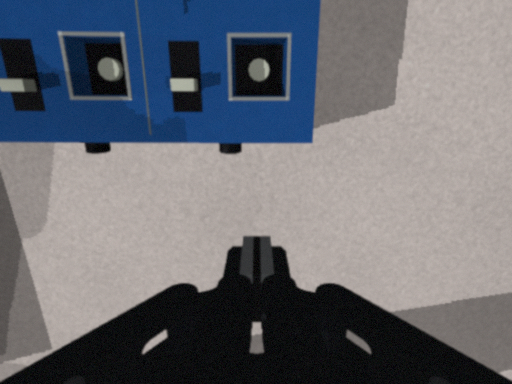

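The wrist view shows the right well at (259,67) and the middle well at (97,66). The middle key is at (110,69) and its paddle at (17,85). The bank's edges run level with the image, so the yaw is right.

```bash
python3 - <<'E'
from h import *
o=env.get_obs();c=env.calibration('wrist');im=cv2.imread('pics/w1.png')
print('wells',onz(c,[[96.5,66],[259,67]],.08).round(4).tolist())
m=((im.max(2).astype(int)-im.min(2)<40)&(im.max(2)>105)).astype(np.uint8); m[135:]=0; m[:,312:]=0
n,l,s,ce=cv2.connectedComponentsWithStats(m)
for i in range(1,n):
    if s[i,4]>100: print(s[i],ce[i].round(1),'key',onz(c,[ce[i]],.058)[0].round(4),'deck',onz(c,[ce[i]],.08)[0].round(4),'pad',onz(c,[ce[i]],.096)[0].round(4))
E
```

```text
wells [[0.5562, 0.0167, 0.08], [0.5502, -0.1236, 0.08]]
[ 58  31  74  69 635] [99.3 51.3] key [0.5705 0.0218 0.058 ] deck [0.5676 0.0119 0.08  ] pad [0.5655 0.0047 0.096 ]
[227  33  64  68 945] [258.8  65.7] key [ 0.5529 -0.1237  0.058 ] deck [ 0.5512 -0.1235  0.08  ] pad [ 0.55   -0.1233  0.096 ]
[ 99  58  21  21 339] [109.   68.4] key [0.5558 0.0158 0.058 ] deck [0.554  0.0063 0.08  ] pad [ 0.5526 -0.0006  0.096 ]
[249  59  20  21 331] [258.9  69.2] key [ 0.5499 -0.1237  0.058 ] deck [ 0.5484 -0.1235  0.08  ] pad [ 0.5474 -0.1233  0.096 ]
[  0  78  24  14 288] [11.  84.8] key [0.5444 0.1093 0.058 ] deck [0.5434 0.0933 0.08  ] pad [0.5426 0.0817 0.096 ]
[169  78  26  13 313] [181.8  84.1] key [ 0.5397 -0.05    0.058 ] deck [ 0.5389 -0.0549  0.08  ] pad [ 0.5384 -0.0585  0.096 ]
```

```bash
python3 -m creep '[[0.65,-0.91,0,0],[0.65,-0.91,0,0],[0.65,-0.91,0,0],[0.65,-0.91,0,0],[0.67,-0.91,0,0],[0,0,0.8,0],[0,0,0.8,0],[0,0,0.8,0],[0,0,0.8,0],[0,0,0.8,0],[0,0,0,0],[0,0,0,0]]'
python3 - <<'E'
from h import *
o=env.get_obs();c=env.calibration('wrist');im=env.read_camera('wrist')
cv2.imwrite('pics/w2.png',im)
print(o['tool_pos'].round(4),o['orientation'].round(4)); print(proj(c,[[.556,.016,.08],[.556,.016,.058],o['tool_pos']-[0,0,.008]]))
E
```

```text
t: 3.45
tool_pos: [0.5561, 0.0141, 0.1194]
orientation: [3.141, -0.071, -0.001]
ft_force: [-0.5, -0.8, 0.1]
width: 0.0
grip_force: 0.0
[0.5561 0.0141 0.1194] [ 3.1405e+00 -7.0500e-02 -1.3000e-03]
[[252.93973686 227.00511524]
 [253.2815533  213.65004181]
 [256.08685504 251.77639644]]
```

View pics/w2.png

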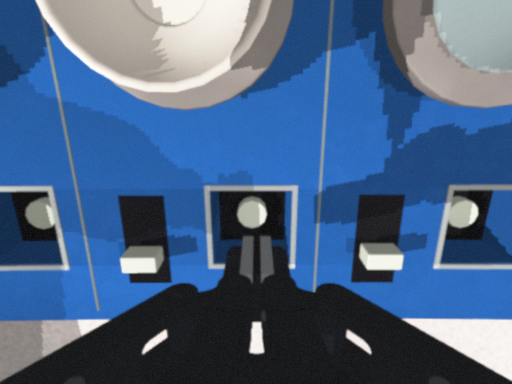

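The middle well is centred at (252,227) and the key at (252,212), as predicted to within 1 px. The fingertips are about 2 mm to the right, so I'll correct that and descend.

```bash
python3 -m creep '[[0,-0.07,0.2,0],[0,0,0.4,0],[0,0,0.4,0],[0,0,0.4,0],[0,0,0.2,0],[0,0,0,0],[0,0,0,0]]'; python3 -m creep '[[0,0,0.1,0],[0,0,0.1,0],[0,0,0.1,0],[0,0,0.05,0],[0,0,0,0],[0,0,0,0]]'
```

```text
t: 4.2
tool_pos: [0.5565, 0.0173, 0.0711]
orientation: [3.141, -0.068, -0.0]
ft_force: [0.5, 0.1, -0.1]
width: -0.002
grip_force: 0.0
t: 4.8
tool_pos: [0.5571, 0.0172, 0.0615]
orientation: [3.141, -0.068, 0.003]
ft_force: [-0.1, 0.1, 3.7]
width: 0.001
grip_force: 1.8
```

```bash
python3 -m creep '[[0,0,0.05,0],[0,0,0.05,0],[0,0,0.05,0],[0,0,0,0],[0,0,0,0]]'
```

```text
t: 5.3
tool_pos: [0.5572, 0.0172, 0.0599]
orientation: [3.14, -0.068, 0.004]
ft_force: [-4.3, 0.0, 16.6]
width: -0.002
grip_force: 8.4
```

The force has jumped to 16.6 N with the tip at 52 mm, so the key is on its stop. Now hold.

```bash
python3 -m creep '[[0,0,0,0],[0,0,0,0],[0,0,0,0],[0,0,0,0],[0,0,0,0],[0,0,0,0],[0,0,0,0],[0,0,0,0],[0,0,0,0],[0,0,0,0],[0,0,0,0],[0,0,0,0],[0,0,0,0],[0,0,0,0],[0,0,0,0],[0,0,0,0],[0,0,0,0],[0,0,0,0],[0,0,0,0],[0,0,0,0]]';  python3 -m creep '[[0,0,-0.3,0],[0,0,-0.6,0],[0,0,-0.8,0],[0,0,-0.8,0],[0,0,-0.3,0],[0,0,0,0],[0,0,0,0]]'
```

```text
t: 7.3
tool_pos: [0.5572, 0.0172, 0.0598]
orientation: [3.14, -0.068, 0.004]
ft_force: [-5.2, 0.8, 16.0]
width: -0.001
grip_force: 8.4
t: 8.0
tool_pos: [0.5557, 0.0173, 0.1387]
orientation: [-3.141, 0.068, 0.004]
ft_force: [-0.1, -0.3, 0.4]
width: -0.003
grip_force: 0.0
```

```bash
python3 -m creep '[[-0.48,-0.67,0,0],[-0.48,-0.67,0,0],[-0.48,-0.67,0,0],[0,0,0,0],[0,0,0,0]]'
python3 - <<'E'
from h import *
o=env.get_obs();c=env.calibration('wrist');im=env.read_camera('wrist')
cv2.imwrite('pics/w3.png',im)
print(o['tool_pos'].round(4)); print(proj(c,[[.5425,.080,.096],[.556,.016,.058]]))
E
```

```text
t: 8.5
tool_pos: [0.5151, 0.0794, 0.1387]
orientation: [3.14, -0.066, -0.004]
ft_force: [0.1, -0.6, -0.4]
width: -0.004
grip_force: 0.0
[0.5151 0.0794 0.1387]
[[253.21381327 181.50832232]
 [345.99633177 143.84572605]]
```

View pics/w3.png

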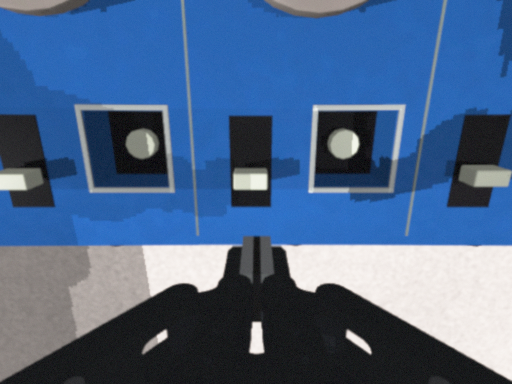

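The paddle is at (250,177), dead ahead of the fingertips (257,240), with the middle key at (343,143) released. Next I descend in front of the paddle and push.

```bash
python3 -m creep '[[0,-0.05,0.5,0],[0,0,0.5,0],[0,0,0.4,0],[0,0,0.1,0],[0,0,0,0],[0,0,0,0]]'; python3 -m creep '[[0.2,0,0,0],[0.2,0,0,0],[0.2,0,0,0],[0.2,0,0,0],[0.15,0,0,0],[0.1,0,0,0],[0,0,0,0],[0,0,0,0]]'
```

```text
t: 9.15
tool_pos: [0.5166, 0.0807, 0.0958]
orientation: [3.141, -0.068, 0.002]
ft_force: [0.3, -0.2, 0.4]
width: -0.005
grip_force: 0.0
t: 9.95
tool_pos: [0.5464, 0.0796, 0.0952]
orientation: [3.141, -0.068, -0.005]
ft_force: [-5.1, -0.4, 3.9]
width: -0.002
grip_force: 2.6
```

```bash
python3 -m creep '[[0.1,0,0,0],[0.1,0,0,0],[0,0,0,0],[0,0,0,0]]'; python3 -m creep '[[0.05,0,0,0],[0.05,0,0,0],[0,0,0,0],[0,0,0,0]]'
```

```text
t: 10.35
tool_pos: [0.5467, 0.0796, 0.0952]
orientation: [3.14, -0.067, -0.027]
ft_force: [-21.4, -0.0, 13.9]
width: 0.001
grip_force: 10.5
t: 10.75
tool_pos: [0.5469, 0.0796, 0.0952]
orientation: [3.14, -0.066, -0.038]
ft_force: [-28.4, -0.2, 18.1]
width: -0.0
grip_force: 14.4
```

The force rises with no further travel, which looks like the stop. I'll back off, clear and check.

```bash
python3 -m creep '[[-0.3,0,0,0],[-0.4,0,0,0],[-0.4,0,0,0],[0,0,-0.6,0],[0,0,-0.8,0],[0,0,-0.8,0],[-0.5,0,-0.8,0],[-0.5,0,-0.8,0],[0,0,0,0],[0,0,0,0]]'
python3 - <<'E'
from h import *
o=env.get_obs();c=env.calibration('wrist');im=env.read_camera('wrist')
cv2.imwrite('pics/w4.png',im)
b=np.array([.5563,.0165,0]);x=np.array([.999,-.042,0]);y=np.array([.042,.999,0])
print(o['t'],o['tool_pos'].round(4),o['ft_force'])
m=((im.max(2).astype(int)-im.min(2)<60)&(im.max(2)>105)).astype(np.uint8)
n,l,s,ce=cv2.connectedComponentsWithStats(m)
for i in range(1,n):
    if 80<s[i,4]<1500: print(s[i],ce[i].round(1),[round(float((onz(c,[ce[i]],.096)[0]-b)@v),4) for v in (x,y)])
E
```

```text
t: 11.75
tool_pos: [0.4938, 0.0819, 0.2096]
orientation: [3.141, -0.068, 0.004]
ft_force: [0.2, -0.4, -0.6]
width: 0.0
grip_force: 0.0
11.75 [0.4938 0.0819 0.2096] [ 0.20182011 -0.40515317 -0.62126136]
[203   0  11 177 349] [208.1  82.8] [0.0193, 0.0986]
[283   0  39   4 110] [301.1   1. ] [0.0723, 0.0316]
[374   0  23 178 391] [384.9  84.3] [0.0178, -0.0333]
[ 122   73   74   71 1215] [159.5 106.7] [0.0019, 0.1365]
[ 298   73   72   71 1199] [333.6 106.9] [0.0018, 0.0035]
[ 467   72   45   71 1114] [486.2 107.6] [0.0005, -0.1113]
[157  97  24  23 429] [168.3 107.8] [0.0011, 0.1299]
[315  97  23  23 425] [326.3 107.8] [0.0012, 0.009]
[240  98  27  15 398] [253.  104.9] [0.0034, 0.0651]
[412 121  37  15 508] [430.2 127.6] [-0.0141, -0.0721]
[ 60 124  28  15 400] [ 73.6 130.9] [-0.0166, 0.2046]
[249 322  15  32 392] [256.3 338.5] [-0.2148, 0.0626]
[143 330  24  24 195] [154.8 340.9] [-0.2171, 0.1608]
[346 330  26  24 238] [357.9 341.1] [-0.2173, -0.0356]
```

View pics/w4.png

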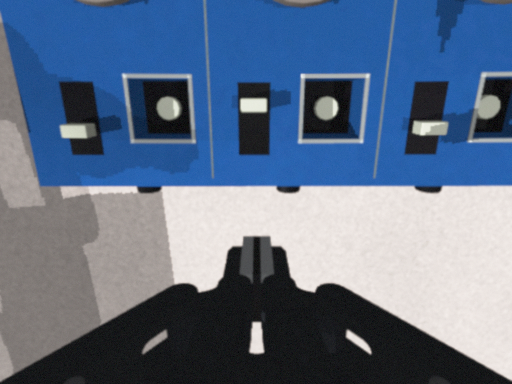

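The middle paddle moved from well below the key line to (253,105), while the other two stay at (74,131) and (430,128). One numeric check of the travel in the before and after pictures.

```bash
python3 - <<'E'
from h import *
c=env.calibration('wrist');im4=env.read_camera('wrist');o=env.get_obs()
b=np.array([.5563,.0165,0]);x=np.array([.999,-.042,0])
f=lambda c,u,v,z:round(float((onz(c,[[u,v]],z)[0]-b)@x),4)
def edges(im,u,r0,r1): return im[r0:r1,u-6:u+6].max(2).mean(1).round().astype(int).tolist()
print(edges(im4,253,76,160))
im3=cv2.imread('pics/w3.png');print(edges(im3,250,110,212))
c3=dict(c);c3['eye']=c['eye']+np.array([.5151,.0794,.1387])-o['tool_pos']
for r in (82,98,109,113,154):print(4,r,f(c,253,r,.096),f(c,253,r,.08))
for r in (115,168,180,190,207):print(3,r,f(c3,250,r,.096),f(c3,250,r,.08))
E
```

```text
[167, 167, 166, 166, 154, 108, 58, 35, 32, 33, 31, 33, 31, 33, 32, 33, 30, 30, 28, 28, 64, 139, 205, 230, 234, 234, 234, 234, 234, 234, 235, 234, 234, 229, 200, 133, 64, 33, 32, 31, 30, 31, 31, 30, 31, 32, 33, 32, 32, 32, 32, 32, 31, 32, 31, 29, 30, 31, 31, 32, 31, 31, 30, 30, 31, 31, 30, 30, 31, 29, 31, 29, 30, 31, 32, 31, 32, 68, 128, 168, 176, 176, 176, 176]
[180, 180, 179, 178, 169, 132, 78, 40, 35, 33, 34, 35, 36, 34, 34, 34, 35, 35, 34, 34, 35, 34, 34, 33, 33, 33, 34, 34, 33, 34, 33, 33, 34, 33, 33, 32, 33, 34, 34, 32, 34, 34, 34, 34, 33, 34, 34, 34, 33, 33, 34, 31, 30, 23, 23, 22, 24, 48, 86, 110, 117, 118, 126, 158, 200, 222, 228, 229, 229, 229, 229, 228, 229, 229, 229, 229, 229, 228, 218, 173, 91, 39, 34, 34, 33, 34, 33, 34, 32, 32, 35, 33, 33, 33, 33, 51, 101, 158, 192, 200, 200, 200]
4 82 0.0191 0.0196
4 98 0.0078 0.0075
4 109 -0.0002 -0.001
4 113 -0.0032 -0.0041
4 154 -0.0348 -0.0378
3 115 0.0218 0.0208
3 168 -0.0082 -0.0119
3 180 -0.0154 -0.0198
3 190 -0.0216 -0.0265
3 207 -0.0324 -0.0383
```

The travel measures 19.7 mm and ends at a hard stop that fits the track's centre plus 12 mm, so the switch is fully on. The arm is clear at z = 0.21 m.

```bash
python3 -c "
from station import env
print(env.hand_in())"
```

```text
the job is handed in; nothing more can be done
None
```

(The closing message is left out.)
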